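# Jog the printed panels square

### The arm

A 7-joint arm with a two-finger parallel gripper is mounted at the origin on the work surface. World frame = base frame: x ahead of the robot, y to its left, z up, the work surface at z = 0. Lengths are in m, angles in rad, forces in N, time in s.
With the tool pointing down it reaches from about 0.425 to 0.875 m from the base axis. Payload 8.4 kg.
Tool frame: the origin (TCP) lies on the centre line of the jaws, within the pads' length; the fingertips stand 8 mm ahead of it and the grasp point (between the pads) lies 11 mm behind it; z points along the fingers, y is the line along which they close (so a half turn about z gives the same grasp; the last joint's range is limited). The gripper opens to 87 mm and grips with 3 to 60 N. Pads are 19 mm wide; open, the fingers measure 117 mm over their backs; the gripper's body (75 mm by 190 mm) begins 51 mm behind the grasp point.
Start: joints at [1.077, 0.333, 0.04, 1.465, -0.013, 1.343, -0.059], TCP at [0.25, -0.6, 0.209] pointing down, gripper open.
Joint ranges: [-2.58, 2.58], [-0.38, 2.09], [-1.3, 1.39], [0.25, 2.4], [-1.5, 4.64], [0.08, 2.09], [-2.65, 2.65]. Speed limits (rad/s): [2.22, 2.22, 2.79, 2.79, 3.14, 3.14, 3.14].

### API

Orientations are given as a rotation vector (axis times angle).
In Python, from workcell import robot gives the robot as it stands.
- The arm moves only by the tool jog_arm, never from a script. Its argument "targets" is a list of rows, each an object of numbers: "x", "y", "z": the shift along the tool's x, y, z as a fraction of full scale; "roll": the turn about the tool's z as a fraction of full scale; "jaw": the closure, from -1 (fully open) to 1 (shut). In form: [{"x": .., "y": .., "z": .., "roll": .., "jaw": ..}, ...]. A call has 1 to 8 rows; each row is the pose to reach, as a shift and turn from the pose commanded when the call began, along the tool's axes at that moment; what a row does not reach only later rows make up. Full scale, the value 1, is 0.8 m for a shift and 120 degrees for a turn. A row lasts 1/8 s, in which the tool goes at most 62.5 mm and 10.7 degrees, less where a joint would pass 70% of its speed; a pose out of reach is approached as far as the arm can. A call with a number of a shift or a turn outside -1 to 1 is refused whole. A call with a gripper value outside its range is refused whole. The fingers move at their own pace and stop on an object; the grip force is fixed at half the most. Time passes only in rows, so rows that repeat a pose let the fingers close. It gives the time, the measured TCP pose, the force, the opening and the grip force at its end, in the units of the state.
- robot.observe(): the state, without advancing time (a new reading comes with each control period).
- robot.snapshot(name): name is "side" or "top" or "wrist"; returns (picture, depth): 480x640x3 uint8, blue, green, red; 480x640 float32, m along the optical axis (not along the pixel's ray), 0 where there is no reading.
- robot.camera_model(name): a dict with "vertical_fov" (degrees; the focal length in pixels is half the picture's height over the tangent of half this angle, whatever the lens; pixels are square), "cx", "cy" (the principal point, pixels), "dist" ([k1, k2, p1, p2, k3] as OpenCV has them; the pictures are not rectified), "view" (4x4, takes a point from world to camera coordinates). Camera axes: x right, y down, z forward; pixel columns grow to the right and rows downward; lengths in m; the calibration is good to about 2 mm. A picture is of the moment at which its call begins: read the wrist's pose just before it. camera_model takes no time and is no camera call; for the wrist camera it gives the pose at the moment of the call.
- robot.close_job(): hands the job in; it is judged then, once.
The state is a dict: "clock": time; "q": joint angles; "qvel": joint speeds; "joint_efforts": joint torques, N m; "tool_pos": TCP position; "eef_rot": TCP orientation; "wrist_force": force on the tool from outside, world axes, zero at the start; "ft_torque": the same for the moment, N m; "opening": opening from 0.0 (shut) to 1.0 (fully open); "grasp_force": force on a finger pad.
Only numpy, scipy, OpenCV 4.12 (cv2) and the standard library are available. Lean on these libraries where they do the work, as an engineer would, in place of code of your own. Each camera call takes 0.05 s, during which the arm holds its last target. There are 200 camera calls.

### The job

Tidy the stack of three printed panels (rust-brown at the bottom, white in the middle, ochre on top) in its grey-fenced corner tray: tap their overhanging edges from the two open sides until all three lie flush against both fences, still stacked in the same order. The slate-blue stack in the twin tray belongs to another job.

Things in the scene. Friction and masses are not known exactly. Their poses are not given: they have to be found in the camera images.
- jogger_corner (a point): Corner where the two grey fences of the fixed tray under the rust/white/ochre stack meet, on its floor's upper face (6 mm above the table). z up; x along the side fence (plane y=0), roughly away from the robot; y along the back fence (plane x=0), to the robot's left. Fences outside these planes, 12 mm thick, 34 mm high. Floor ends at x=190, y=160 mm; those sides are open. Its twin holds blue panels.
- panel_bottom: Rust-brown panel, lowest, lying on the tray's floor 14 to 36 mm short of each fence. Every panel is a rigid slab 110 x 90 x 8 mm (x, y, z), about 60 g, with a black motif; origin at its very centre, z up, x and y within about 6 degrees of the tray's x and y. Flush against both fences, its centre is at x=55, y=45, z=4 mm from the tray's corner point.
- panel_middle: White (cream) panel lying on the rust-brown one, 14 to 44 mm short of each fence; same size, mass and axes. Flush, its centre is at x=55, y=45, z=12 mm from the tray's corner point. The panels slide on one another with ordinary dry friction; a newton or two moves the whole stack.
- panel_top: Ochre-yellow panel on top, 16 to 36 mm short of each fence; same size, mass and axes as the others. Flush, its centre is at x=55, y=45, z=20 mm from the tray's corner point; the stack's upper face lies 24 mm above the tray's floor.
Not all that is in view belongs to the job. What is shaped like the panel_bottom but green is not meant.

How it is judged:
By the outcome, as a careful person would: the job done as asked, in the order asked, and still so for the second after the job is handed in, with the robot touching nothing.
It also fails if it takes over 48 s, if anything falls off the work surface, if the arm or the gripper's body presses on something with over 40 N, if the wrist force passes 120 N, or if a joint passes its speed limit or range.

## Working session

There is one attempt and no reset: what is moved stays moved. The work goes in short steps, Python scripts to look and compute and a tool call to move; the robot and the scene stay as the last step left them, time stands still between calls to the robot, and variables do not carry over. Pictures are saved under pics/ and viewed, at most 10 in all, crops included, and the job is handed in when it is done.

Besides the shell and the picture viewer there is one more tool, called after "Request:" as name(argument=value, ...), one argument or row to a line, values as JSON. jog_arm: Moves the arm, as the interface text tells. Shift numbers are shares of 0.8 m and turn numbers shares of 120 degrees, none past 1 either way. Its arguments: {"type":"object","properties":{"targets":{"type":"array"}},"required":["targets"]}

```bash
mkdir -p pics; ls
python3 - <<'E'
from workcell import robot
import cv2,numpy as np
s=robot.observe();print(s)
for n in("top","side"):
    p,d=robot.snapshot(n);cv2.imwrite(f"pics/{n}0.png",p);np.save(f"{n}0.npy",d)
    print(n,robot.camera_model(n))
E
```

```text
pics
{'clock': 0.0, 'q': array([ 1.07680121,  0.33389036,  0.03985733,  1.46629634, -0.01340109,
        1.34332588, -0.05848099]), 'qvel': array([ 6.73885089e-05,  1.85863384e-04, -1.45636597e-04, -1.05365145e-04,
       -9.65197878e-04, -8.42210643e-04, -1.74342815e-03]), 'joint_efforts': array([-8.17497166e-04, -6.56356144e+01,  1.33445039e+00, -4.03808570e+01,
       -5.97231486e-02,  4.44762607e-02,  1.77127581e-04]), 'tool_pos': array([ 0.24978429, -0.59953255,  0.20816009]), 'eef_rot': array([-3.07901142e+00, -6.15835545e-01,  6.69693709e-04]), 'wrist_force': array([-0.38624086,  0.38352559,  0.38243508]), 'ft_torque': array([-0.04351509, -0.02313123,  0.00824343]), 'grasp_force': 0.0, 'opening': 0.997531491852764}
top {'vertical_fov': 46.09747970638018, 'cx': 330.5073475769848, 'cy': 234.26521764338594, 'dist': array([-0.10511589,  0.        ,  0.        ,  0.        ,  0.        ]), 'view': array([[-0.01882616, -0.99956089, -0.02288255, -0.02348046],
       [-0.99876353,  0.0198545 , -0.04557632,  0.43761812],
       [ 0.04601062,  0.02199623, -0.99869875,  0.81762573],
       [ 0.        ,  0.        ,  0.        ,  1.        ]])}
side {'vertical_fov': 43.3699952001092, 'cx': 326.2095518321622, 'cy': 245.67643869398427, 'dist': array([-0.04975563,  0.        ,  0.        ,  0.        ,  0.        ]), 'view': array([[-0.78428858, -0.62038282, -0.00407269,  0.3354944 ],
       [-0.32960322,  0.42222833, -0.84444357,  0.18527784],
       [ 0.52559789, -0.66094508, -0.53562904,  0.73969242],
       [ 0.        ,  0.        ,  0.        ,  1.        ]])}
```

View pics/top0.png

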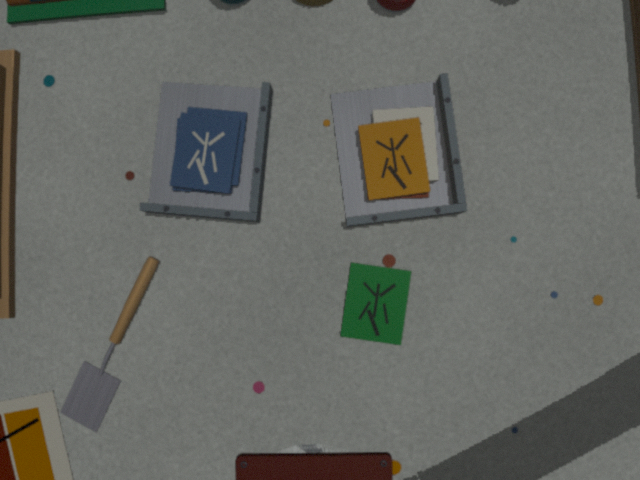

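View pics/side0.png

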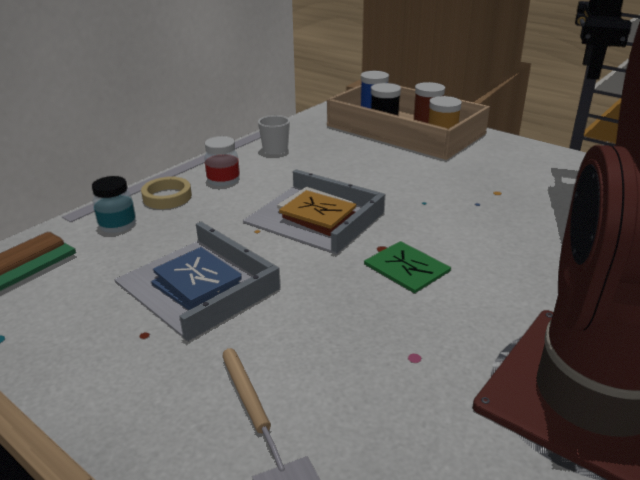

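The top view shows our tray's corner at about pixel (465, 208), lower right. Its side fence runs up the right-hand side and its back fence runs along the bottom, so the open sides are up (+x) and left (+y). Ochre spans about (358–428, 118–200). White sticks out up and right to about (437, 108), and rust shows at (420, 195). In the side view the stack is at (318, 210) with fences higher than the stack.

```bash
cat > h.py <<'E'
import cv2,numpy as np
from workcell import robot
def K(m,h=480):
    f=h/2/np.tan(np.radians(m["vertical_fov"]/2)); return np.array([[f,0,m["cx"]],[0,f,m["cy"]],[0,0,1.]])
def rays(m,uv):
    n=cv2.undistortPoints(np.float64(uv).reshape(-1,1,2),K(m),m["dist"]).reshape(-1,2)
    return np.c_[n,np.ones(len(n))]
def onplane(m,uv,z):
    R,t=m["view"][:3,:3],m["view"][:3,3]; C=-R.T@t; d=rays(m,uv)@R
    return C+d*((z-C[2])/d[:,2])[:,None]
def cloud(m,uv,dep):
    R,t=m["view"][:3,:3],m["view"][:3,3]; return (rays(m,uv)*dep[:,None]-t)@R
def line(P):
    v=cv2.fitLine(np.float32(P[:,:2]),cv2.DIST_HUBER,0,.001,.001).ravel(); return v[2:],v[:2]
E
python3 - <<'E'
from h import *
m=robot.camera_model("top");d=np.load("top0.npy");p=cv2.imread("pics/top0.png")
vv,uu=np.mgrid[65:235,320:480];uv=np.c_[uu.ravel(),vv.ravel()]
P=cloud(m,uv,d[uv[:,1],uv[:,0]]);Z=P[:,2].reshape(170,160)
for nm,(u,v) in dict(table=(350,60+180),floor=(350,110),fl2=(345,180),ochre=(375,130),white=(425,120),fR=(456,160),fB=(400,214)).items():
    k=cloud(m,np.array([[i,j] for i in range(u-2,u+3) for j in range(v-2,v+3)]),d[v-2:v+3,u-2:u+3].T.ravel());print(nm,k.mean(0).round(4),k[:,2].std().round(4),p[v,u])
top=Z>0.034
A=[];B=[]
for r in range(25,125):
    c=np.where(top[r,100:])[0]
    if len(c):A.append((320+100+c[0]-.5,65+r))
for c in range(35,115):
    r=np.where(top[125:,c])[0]
    if len(r):B.append((320+c,65+125+r[0]-.5))
print(A[::12],B[::12])
la,lb=line(onplane(m,A,.040)),line(onplane(m,B,.040))
for l in(la,lb):print(l,np.degrees(np.arctan2(l[1][1],l[1][0])))
s=np.linalg.solve(np.c_[la[1],-lb[1]],lb[0]-la[0]);print("corner",la[0]+s[0]*la[1])
crop=cv2.resize(p[65:235,320:480],None,fx=3.5,fy=3.5,interpolation=cv2.INTER_CUBIC)
cv2.imwrite("pics/c0.png",crop)
from scipy.spatial.transform import Rotation as Ro
s=robot.observe();print(Ro.from_rotvec(s["eef_rot"]).as_matrix().round(3))
E
```

```text
table [ 4.284e-01 -6.050e-02  4.000e-04] 0.0015 [104 107 105]
floor [ 0.6225 -0.0645  0.0063] 0.0012 [115 112 111]
fl2 [ 0.5172 -0.0548  0.0065] 0.0011 [122 118 117]
ochre [ 0.5858 -0.0996  0.03  ] 0.0011 [ 30  88 121]
white [ 0.6011 -0.1737  0.0221] 0.0014 [127 134 137]
fR [ 0.5377 -0.213   0.0417] 0.0018 [56 54 55]
fB [ 0.4599 -0.128   0.0725] 0.1559 [88 86 79]
[(np.float64(440.5), 90), (np.float64(442.5), 102), (np.float64(444.5), 114), (np.float64(445.5), 126), (np.float64(447.5), 138), (np.float64(449.5), 150), (np.float64(451.5), 162), (np.float64(426.5), 174), (np.float64(454.5), 186)] [(355, np.float64(216.5)), (367, np.float64(214.5)), (379, np.float64(213.5)), (391, np.float64(211.5)), (403, np.float64(210.5)), (415, np.float64(208.5)), (427, np.float64(207.5))]
(array([ 0.5558021 , -0.20384176], dtype=float32), array([0.994774 , 0.1021016], dtype=float32)) 5.8602023
(array([ 0.4665585 , -0.12276326], dtype=float32), array([ 0.10274138, -0.9947081 ], dtype=float32)) -84.10294
corner [ 0.47578123 -0.21205494]
[[ 0.923  0.385 -0.001]
 [ 0.385 -0.923  0.001]
 [-0.    -0.001 -1.   ]]
```

View pics/c0.png

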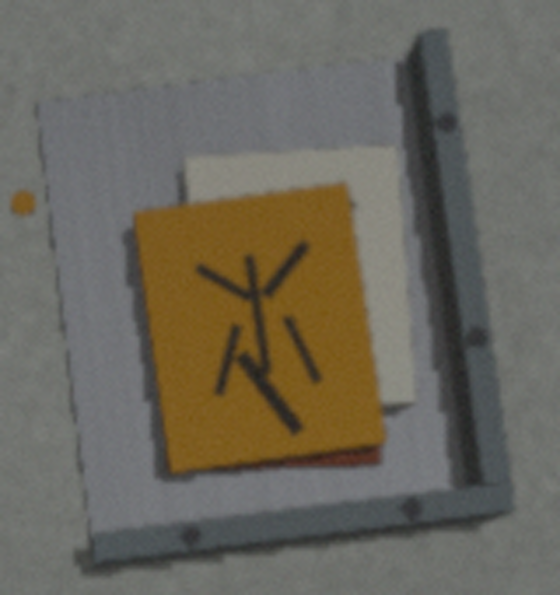

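The crop shows the inner fence corner at about crop pixel (470, 490). The ochre corners are at (135,212), (347,184), (383,443) and (170,472), the white ones at (187,157), (395,148) and (412,403), and the rust corner is at (381,463).

```bash
cat >> h.py <<'E'
from scipy.spatial.transform import Rotation as Ro
C0=np.array([.4758,-.2121,.006]);YAW=5.88
T=Ro.from_euler("z",YAW,degrees=True).as_matrix()
def tray(P): return (P-C0)@T*1000
def jog(x,y,ztip,yaw):   # tray mm, fingertip height over floor mm, tool x yaw in tray deg
    s=robot.observe();R=Ro.from_rotvec(s["eef_rot"]).as_matrix()
    g=C0+T@np.array([x,y,ztip+8])/1000
    d=R.T@(g-s["tool_pos"])/.8
    cur=np.degrees(np.arctan2(R[1,0],R[0,0]))
    r=-((YAW+yaw-cur+180)%360-180)/120
    print("goal",(x,y,ztip,yaw),"xyz",d.round(4),"roll",r.round(4),"q",s["q"].round(2))
def now():
    s=robot.observe();R=Ro.from_rotvec(s["eef_rot"]).as_matrix()
    print("t",round(s["clock"],2),"tray",(tray(s["tool_pos"])-[0,0,8]).round(1),"yaw",round(np.degrees(np.arctan2(R[1,0],R[0,0]))-YAW,2),"F tray",(T.T@s["wrist_force"]).round(2),"op",round(s["opening"],3))
E
python3 - <<'E'
from h import *
m=robot.camera_model("top")
f=lambda c:(np.array(c)/3.5+[320,65])
for n,c,z in(("ochre",[(135,212),(347,184),(383,443),(170,472)],.030),("white",[(187,157),(395,148),(412,403)],.022),("rust",[(381,463)],.014),("floorend",[(40,102)],.006)):
    print(n,tray(onplane(m,f(c),z)).round(0)[:,:2].tolist())
now();jog(178,62,100,0);jog(178,62,3,0)
E
```

```text
ochre [[130.0, 123.0], [131.0, 35.0], [23.0, 34.0], [21.0, 123.0]]
white [[153.0, 98.0], [146.0, 11.0], [38.0, 19.0]]
rust [[16.0, 34.0]]
floorend [[189.0, 156.0]]
t 0.1 tray [-264.5 -362.3  194.3] yaw 16.74 F tray [ 0.43 -0.12 -0.34] op 0.998
goal (178, 62, 100, 0) xyz [ 0.6825 -0.3485  0.1183] roll 0.1395 q [ 1.08  0.33  0.04  1.47 -0.01  1.34 -0.06]
goal (178, 62, 3, 0) xyz [ 0.6825 -0.3483  0.2395] roll 0.1395 q [ 1.08  0.33  0.04  1.47 -0.01  1.34 -0.06]
```

Request:
jog_arm(
  targets=[
    {"x": 0.6825, "y": -0.355, "z": 0.1, "roll": 0.1395, "jaw": 0},
    {"x": 0.6825, "y": -0.355, "z": 0.1, "roll": 0.1395, "jaw": 0},
    {"x": 0.6825, "y": -0.355, "z": 0.1, "roll": 0.1395, "jaw": 0},
    {"x": 0.6825, "y": -0.355, "z": 0.1, "roll": 0.1395, "jaw": 0},
    {"x": 0.6825, "y": -0.355, "z": 0.1, "roll": 0.1395, "jaw": 0},
    {"x": 0.6825, "y": -0.355, "z": 0.1, "roll": 0.1395, "jaw": 0},
    {"x": 0.6825, "y": -0.355, "z": 0.1, "roll": 0.1395, "jaw": 0},
    {"x": 0.6825, "y": -0.355, "z": 0.1, "roll": 0.1395, "jaw": 0},
  ],
)

```text
clock: 1.1
tool_pos: [0.5681, -0.2189, 0.1443]
eef_rot: [-3.137, -0.161, 0.0]
wrist_force: [0.9, 0.3, 0.3]
opening: 0.501
grasp_force: 0.0
```

```bash
python3 -c "
from h import *
now();jog(178,67,100,0);jog(178,67,3,0)"
```

```text
t 1.1 tray [ 91.1 -16.2 130.3] yaw -0.02 F tray [0.93 0.23 0.26] op 0.501
goal (178, 67, 100, 0) xyz [ 0.1086 -0.1041  0.0379] roll -0.0002 q [ 0.47  0.3  -0.21  1.64  0.07  1.2  -1.23]
goal (178, 67, 3, 0) xyz [ 0.1086 -0.1041  0.1591] roll -0.0002 q [ 0.47  0.3  -0.21  1.64  0.07  1.2  -1.23]
```

Request:
jog_arm(
  targets=[
    {"x": 0.1086, "y": -0.104, "z": 0, "roll": 0, "jaw": 0},
    {"x": 0.1086, "y": -0.104, "z": 0.03, "roll": 0, "jaw": 0},
    {"x": 0.1086, "y": -0.104, "z": 0.03, "roll": 0, "jaw": 0},
    {"x": 0.1086, "y": -0.104, "z": 0.03, "roll": 0, "jaw": 0},
  ],
)

```text
clock: 1.6
tool_pos: [0.6447, -0.1291, 0.12]
eef_rot: [3.137, 0.162, -0.002]
wrist_force: [-0.5, -0.8, 0.6]
opening: 0.501
grasp_force: 0.0
```

```bash
python3 -c "
from h import *
now();jog(178,67,3,0)"
```

```text
t 1.6 tray [176.6  65.3 106. ] yaw 0.01 F tray [-0.54 -0.75  0.61] op 0.501
goal (178, 67, 3, 0) xyz [ 0.002  -0.0021  0.1288] roll 0.0001 q [ 0.32  0.42 -0.25  1.54  0.11  1.2  -1.42]
```

Request:
jog_arm(
  targets=[
    {"x": 0.004, "y": -0.002, "z": 0.06, "roll": 0, "jaw": 0},
    {"x": 0.004, "y": -0.002, "z": 0.11, "roll": 0, "jaw": 0},
    {"x": 0.004, "y": -0.002, "z": 0.128, "roll": 0, "jaw": 0},
    {"x": 0.004, "y": -0.002, "z": 0.128, "roll": 0, "jaw": 0},
  ],
)

```text
clock: 2.1
tool_pos: [0.6477, -0.1281, 0.0185]
eef_rot: [3.137, 0.159, -0.001]
wrist_force: [-0.0, 0.2, 0.9]
opening: 0.502
grasp_force: 0.0
```

```bash
python3 -c "
from h import *
now();jog(130,67,3,0)"
```

```text
t 2.1 tray [179.6  66.    4.5] yaw -0.09 F tray [-0.03  0.21  0.87] op 0.502
goal (130, 67, 3, 0) xyz [-0.062  -0.0012  0.0019] roll -0.0007 q [ 0.31  0.52 -0.24  1.62  0.14  1.02 -1.44]
```

Request:
jog_arm(
  targets=[
    {"x": -0.01, "y": -0.001, "z": 0.001, "roll": 0, "jaw": 0},
    {"x": -0.018, "y": -0.001, "z": 0.001, "roll": 0, "jaw": 0},
    {"x": -0.026, "y": -0.001, "z": 0.001, "roll": 0, "jaw": 0},
    {"x": -0.034, "y": -0.001, "z": 0.001, "roll": 0, "jaw": 0},
    {"x": -0.042, "y": -0.001, "z": 0.001, "roll": 0, "jaw": 0},
    {"x": -0.05, "y": -0.001, "z": 0.001, "roll": 0, "jaw": 0},
    {"x": -0.056, "y": -0.001, "z": 0.001, "roll": 0, "jaw": 0},
    {"x": -0.062, "y": -0.001, "z": 0.001, "roll": 0, "jaw": 0},
  ],
)

```text
clock: 3.1
tool_pos: [0.5985, -0.1312, 0.0176]
eef_rot: [-3.137, -0.161, -0.0]
wrist_force: [0.5, -0.1, -0.2]
opening: 0.503
grasp_force: 0.0
```

```bash
python3 -c "
from h import *
now();jog(119.5,67,3,0)"
```

```text
t 3.1 tray [130.4  67.9   3.6] yaw -0.0 F tray [ 0.46 -0.11 -0.19] op 0.503
goal (119.5, 67, 3, 0) xyz [-0.0136  0.0011  0.0007] roll -0.0 q [ 0.34  0.44 -0.24  1.75  0.12  0.97 -1.42]
```

Request:
jog_arm(
  targets=[
    {"x": -0.003, "y": 0, "z": 0, "roll": 0, "jaw": 0},
    {"x": -0.006, "y": 0, "z": 0, "roll": 0, "jaw": 0},
    {"x": -0.009, "y": 0, "z": 0, "roll": 0, "jaw": 0},
    {"x": -0.012, "y": 0, "z": 0, "roll": 0, "jaw": 0},
    {"x": -0.012, "y": 0, "z": 0, "roll": 0, "jaw": 0},
  ],
)

```text
clock: 3.72
tool_pos: [0.5891, -0.1322, 0.0176]
eef_rot: [-3.137, -0.161, 0.0]
wrist_force: [0.4, 0.3, -0.1]
opening: 0.503
grasp_force: 0.0
```

```bash
python3 -c "
from h import *
now();p,d=robot.snapshot('top')
cv2.imwrite('pics/a1.png',p)
p,d=robot.snapshot('side')
cv2.imwrite('pics/b1.png',cv2.resize(p[150:270,230:400],None,fx=4,fy=4,interpolation=cv2.INTER_CUBIC))"
```

```text
t 3.73 tray [120.9  67.8   3.6] yaw -0.0 F tray [ 0.45  0.23 -0.12] op 0.503
```

View pics/b1.png

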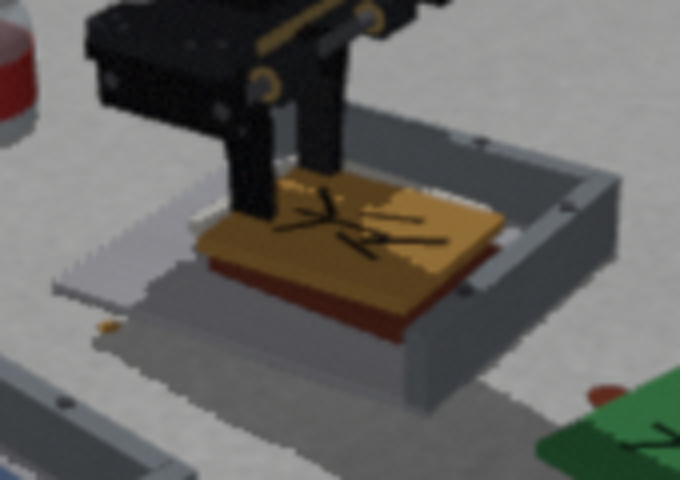

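The side crop shows both fingers at the ochre's far edge, near (255,215) and (320,170). A sliver of white lies beyond it at (200,220), and rust sits short of the back fence. I need the top view to check.

```bash
python3 -c "
import cv2
p=cv2.imread('pics/a1.png');cv2.imwrite('pics/a1c.png',cv2.resize(p[65:235,320:480],None,fx=3.5,fy=3.5,interpolation=cv2.INTER_CUBIC))"
```

```text
(no output)
```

View pics/a1c.png

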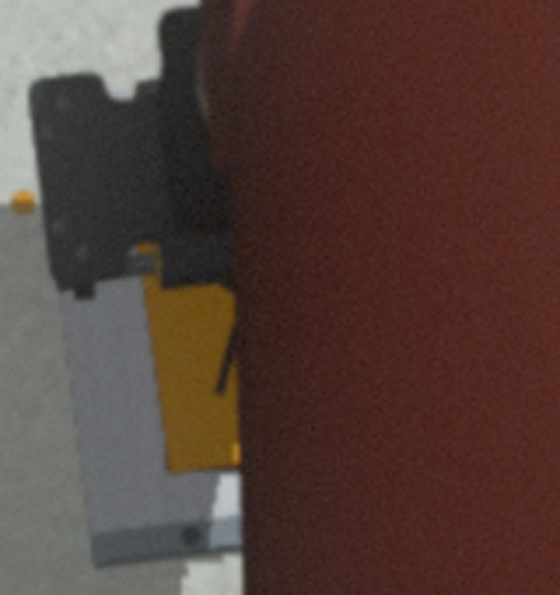

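The ochre's corner at (170,470) hasn't moved, so the fingers aren't touching it yet. I'll use depth to find where the fingers really are.

Run:
```python
from h import *
now();print(robot.observe()["tool_pos"],robot.observe()["q"].round(3))
m=robot.camera_model('side');p,d=robot.snapshot('side')
def reg(x0,x1,y0,y1):
    uu,vv=np.meshgrid(np.arange(x0,x1),np.arange(y0,y1));uv=np.c_[uu.ravel(),vv.ravel()]
    return uv,tray(cloud(m,uv,d[uv[:,1],uv[:,0]])),p[uv[:,1],uv[:,0]]
for n,a in dict(near=(289,297,186,202),far=(306,313,172,190)).items():
    uv,P,c=reg(*a);P=P[c.max(1)<60];print(n,len(P),np.percentile(P,[5,50,95],axis=0).round(0).tolist())
uv,P,c=reg(240,380,150,240)
h=cv2.cvtColor(c[None],cv2.COLOR_BGR2HSV)[0];hue,sa=h[:,0].astype(int),h[:,1]
for n,k in dict(ochre=(sa>140)&(hue>14)&(hue<26),rust=(sa>120)&(hue<12)).items():
    Q=P[k];Q=Q[(Q[:,2]>-5)&(Q[:,2]<35)];print(n,len(Q),np.percentile(Q,[1,50,99],axis=0).round(0).tolist())
```

```text
t 3.83 tray [121.1  67.8   3.6] yaw -0.0 F tray [-0.31  0.14 -0.07] op 0.502
[ 0.58928726 -0.13223772  0.01760457] [ 0.347  0.423 -0.245  1.768  0.122  0.965 -1.415]
near 128 [[111.0, 98.0, 31.0], [118.0, 101.0, 47.0], [127.0, 105.0, 64.0]]
far 126 [[111.0, 44.0, 34.0], [119.0, 47.0, 50.0], [126.0, 50.0, 67.0]]
ochre 1532 [[23.0, 41.0, 16.0], [71.0, 91.0, 23.0], [129.0, 127.0, 26.0]]
rust 285 [[25.0, 42.0, 0.0], [55.0, 118.0, 7.0], [131.0, 125.0, 10.0]]
```

Run:
```python
from h import *
m=robot.camera_model('side');p,d=robot.snapshot('side')
for u in (291,295,310):
    for v in range(178,210,2):
        P=tray(cloud(m,[[u,v]],d[v:v+1,u]))[0];print(u,v,P.round(0),p[v,u])
u=262
for v in range(172,190,2):
    P=tray(cloud(m,[[u,v]],d[v:v+1,u]))[0];print(u,v,P.round(0),p[v,u])
```

```text
291 178 [ 84. 150. 107.] [13 12 13]
291 180 [ 84. 151. 104.] [8 7 8]
291 182 [ 83. 153. 101.] [19 16 16]
291 184 [ 84. 151.  96.] [12 10 11]
291 186 [119. 104.  63.] [10  7  7]
291 188 [119. 104.  59.] [7 6 5]
291 190 [122. 101.  53.] [12  9  8]
291 192 [122. 101.  49.] [12 10 10]
291 194 [122. 101.  45.] [8 5 9]
291 196 [123. 100.  41.] [11  7  9]
291 198 [125.  98.  35.] [12  8  9]
291 200 [124.  99.  31.] [15 10 12]
291 202 [124.  99.  27.] [ 8  8 10]
291 204 [122. 102.  25.] [26 55 76]
291 206 [121. 104.  22.] [30 63 86]
291 208 [114. 113.  24.] [30 63 86]
295 178 [110. 103.  81.] [12 14 13]
295 180 [112. 101.  76.] [6 7 6]
295 182 [110. 104.  73.] [11 10 11]
295 184 [109. 105.  70.] [12 12 12]
295 186 [110. 105.  66.] [11  9  8]
295 188 [111. 103.  61.] [8 6 6]
295 190 [110. 105.  58.] [9 8 7]
295 192 [114. 100.  51.] [11  9 11]
295 194 [115.  99.  46.] [13 11 12]
295 196 [115.  99.  42.] [7 6 5]
295 198 [115.  98.  38.] [9 3 8]
295 200 [115.  99.  34.] [9 6 6]
295 202 [114. 100.  30.] [7 6 4]
295 204 [115.  99.  26.] [13 23 30]
295 206 [113. 102.  23.] [29 61 84]
295 208 [109. 
[... 230 characters left out ...]
 15 15]
310 190 [118.  46.  30.] [19 18 18]
310 192 [117.  47.  27.] [17 15 19]
310 194 [116.  49.  24.] [29 57 77]
310 196 [115.  51.  21.] [24 49 68]
310 198 [107.  62.  24.] [14 20 28]
310 200 [104.  68.  23.] [23 48 66]
310 202 [100.  73.  22.] [24 52 72]
310 204 [96. 79. 22.] [ 9 19 27]
310 206 [91. 87. 23.] [26 55 75]
310 208 [85. 95. 24.] [29 62 86]
262 172 [142. 155. 105.] [ 9 11 10]
262 174 [140. 157. 103.] [11  8  9]
262 176 [142. 155.  98.] [11 12 12]
262 178 [275.  -7.  -7.] [107 107 107]
262 180 [269.   1.  -7.] [156 157 157]
262 182 [261.  11.  -5.] [155 156 156]
262 184 [257.  16.  -7.] [158 159 158]
262 186 [251.  24.  -6.] [154 155 154]
262 188 [245.  32.  -6.] [156 156 156]
```

Depth shows the fingertips really at about z = 26 mm over the floor, just above the ochre. The reported TCP height therefore reads about 23 mm low, and the fingers passed over the stack without touching it. I'll back off and go lower, watching the force.

Request:
jog_arm(
  targets=[
    {"x": 0.0, "y": 0, "z": -0.01, "roll": 0, "jaw": 0},
    {"x": 0.04, "y": 0, "z": -0.01, "roll": 0, "jaw": 0},
    {"x": 0.0745, "y": 0, "z": -0.01, "roll": 0, "jaw": 0},
    {"x": 0.0745, "y": 0, "z": 0.01, "roll": 0, "jaw": 0},
    {"x": 0.0745, "y": 0, "z": 0.018, "roll": 0, "jaw": 0},
    {"x": 0.0745, "y": 0, "z": 0.018, "roll": 0, "jaw": 0},
  ],
)

```text
clock: 4.68
tool_pos: [0.647, -0.1264, 0.0023]
eef_rot: [-3.137, -0.16, 0.003]
wrist_force: [-0.4, -0.1, 0.1]
opening: 0.502
grasp_force: 0.0
```

```bash
cat > tip.py <<'E'
from h import *
now()
m=robot.camera_model('side');p,d=robot.snapshot('side')
vv,uu=np.mgrid[130:260,200:420];uv=np.c_[uu.ravel(),vv.ravel()];dd=d[uv[:,1],uv[:,0]];ok=(dd>0)&(p[uv[:,1],uv[:,0]].max(1)<35)
P=tray(cloud(m,uv[ok],dd[ok]));s=tray(robot.observe()["tool_pos"])
k=(abs(P[:,0]-s[0])<20)&(abs(P[:,1]-s[1])<45)&(P[:,2]<70)
P=P[k]
for lo,hi in((-50,0),(0,50)):
    Q=P[(P[:,1]-s[1]>lo)&(P[:,1]-s[1]<hi)];print(len(Q),np.percentile(Q,[2,50,98],axis=0).round(1).tolist(),"lowest",np.sort(Q[:,2])[:6].round(1))
E
python3 tip.py
```

```text
t 4.67 tray [179.1  67.7 -11.7] yaw -0.03 F tray [-0.44 -0.09  0.07] op 0.502
251 [[167.6, 38.4, 11.7], [174.7, 46.2, 40.2], [186.5, 50.1, 67.7]] lowest [ 8.1 10.4 10.8 10.9 11.7 11.7]
225 [[167.0, 96.9, 12.6], [174.0, 101.3, 36.8], [187.9, 108.1, 67.4]] lowest [11.1 11.3 11.7 12.  12.6 12.6]
```

Request:
jog_arm(
  targets=[
    {"x": 0.0, "y": 0, "z": 0.003, "roll": 0, "jaw": 0},
    {"x": 0.0, "y": 0, "z": 0.006, "roll": 0, "jaw": 0},
    {"x": 0.0, "y": 0, "z": 0.008, "roll": 0, "jaw": 0},
    {"x": 0.0, "y": 0, "z": 0.008, "roll": 0, "jaw": 0},
  ],
)

```text
clock: 5.22
tool_pos: [0.6484, -0.1261, -0.0034]
eef_rot: [-3.137, -0.161, 0.0]
wrist_force: [0.2, -0.4, -0.1]
opening: 0.499
grasp_force: 0.0
```

```bash
python3 tip.py
```

```text
t 5.22 tray [180.5  67.9 -17.4] yaw -0.0 F tray [ 0.13 -0.46 -0.05] op 0.499
260 [[168.1, 38.3, 5.5], [175.3, 46.0, 34.3], [188.1, 50.5, 67.8]] lowest [3.7 4.7 5.1 5.2 5.3 5.4]
230 [[167.8, 96.6, 5.8], [175.0, 100.9, 30.7], [189.1, 108.7, 63.4]] lowest [3.3 4.4 5.1 5.5 5.7 5.9]
```

Request:
jog_arm(
  targets=[
    {"x": -0.015, "y": 0, "z": 0.001, "roll": 0, "jaw": 0},
    {"x": -0.022, "y": 0, "z": 0.001, "roll": 0, "jaw": 0},
    {"x": -0.029, "y": 0, "z": 0.001, "roll": 0, "jaw": 0},
    {"x": -0.036, "y": 0, "z": 0.001, "roll": 0, "jaw": 0},
    {"x": -0.043, "y": 0, "z": 0.001, "roll": 0, "jaw": 0},
    {"x": -0.05, "y": 0, "z": 0.001, "roll": 0, "jaw": 0},
    {"x": -0.056, "y": 0, "z": 0.001, "roll": 0, "jaw": 0},
    {"x": -0.063, "y": 0, "z": 0.001, "roll": 0, "jaw": 0},
  ],
)

```text
clock: 6.28
tool_pos: [0.5983, -0.1313, -0.0039]
eef_rot: [-3.137, -0.161, -0.001]
wrist_force: [1.6, 0.2, -0.3]
opening: 0.501
grasp_force: 1.0
```

```bash
python3 -c "
from h import *
now()"
```

```text
t 6.28 tray [130.2  67.9 -17.9] yaw 0.0 F tray [ 1.6   0.03 -0.28] op 0.501
```

Request:
jog_arm(
  targets=[
    {"x": -0.003, "y": 0, "z": 0, "roll": 0, "jaw": 0},
    {"x": -0.006, "y": 0, "z": 0, "roll": 0, "jaw": 0},
    {"x": -0.009, "y": 0, "z": 0, "roll": 0, "jaw": 0},
    {"x": -0.011, "y": 0, "z": 0, "roll": 0, "jaw": 0},
  ],
)

```text
clock: 6.78
tool_pos: [0.5936, -0.1293, -0.0026]
eef_rot: [-3.135, -0.164, -0.012]
wrist_force: [12.6, 7.8, -1.0]
opening: 0.498
grasp_force: 6.8
```

```bash
python3 -c "
from h import *
now()"
```

```text
t 6.78 tray [125.7  70.3 -16.6] yaw 0.09 F tray [13.38  6.51 -0.99] op 0.498
```

Request:
jog_arm(
  targets=[
    {"x": 0.02, "y": 0, "z": 0, "roll": 0, "jaw": 0},
    {"x": 0.05, "y": 0, "z": 0, "roll": 0, "jaw": 0},
    {"x": 0.05, "y": 0, "z": -0.08, "roll": 0, "jaw": 0},
    {"x": 0.05, "y": -0.05, "z": -0.15, "roll": 0, "jaw": 0},
    {"x": 0.05, "y": -0.12, "z": -0.15, "roll": 0, "jaw": 0},
    {"x": 0.05, "y": -0.12, "z": -0.15, "roll": 0, "jaw": 0},
  ],
)

```text
clock: 7.52
tool_pos: [0.6193, -0.0259, 0.1173]
eef_rot: [-3.134, -0.174, -0.002]
wrist_force: [-0.0, -0.5, -1.3]
opening: 0.499
grasp_force: 0.0
```

```bash
python3 -c "
from h import *
now()
S=lambda p,a,b,c,d:cv2.resize(p[a:b,c:d],(400,400),interpolation=cv2.INTER_CUBIC)
t,d1=robot.snapshot('top');s,d2=robot.snapshot('side');np.save('t2.npy',d1)
cv2.imwrite('pics/t2.png',t);cv2.imwrite('pics/s2.png',s)
cv2.imwrite('pics/m2.png',np.hstack([S(t,75,225,325,475),S(s,160,270,240,390)]))"
```

```text
t 7.53 tray [161.9 170.5 103.3] yaw 0.46 F tray [-0.08 -0.47 -1.34] op 0.499
```

View pics/m2.png

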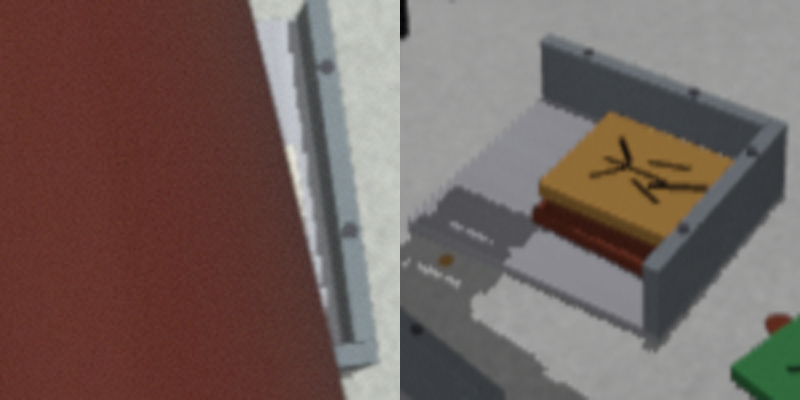

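The side crop shows the ochre and rust pushed close to the back fence, with their far corners at (545,190) and (535,215). The top view is blocked by the arm. I'll measure the stack and prepare the y push.

```bash
cat >> h.py <<'E'
def corners(name,s,zs=dict(ochre=24,white=16,rust=8)):
    m=robot.camera_model(name);h=cv2.cvtColor(s,cv2.COLOR_BGR2HSV)
    k=cv2.inRange(h,(14,120,110 if name=="side" else 70),(27,255,255));k[:150]=0 if name=="side" else k[:150]
    k=cv2.morphologyEx(k,cv2.MORPH_CLOSE,np.ones((5,5)))
    c=[c for c in cv2.findContours(k,0,2)[0] if cv2.contourArea(c)>500]
    c=max(c,key=lambda c:cv2.contourArea(c) if abs(tray(onplane(m,c.reshape(-1,2).mean(0,keepdims=True),.03))[0,:2]-[70,60]).max()<80 else 0)
    a=cv2.approxPolyDP(cv2.convexHull(c),4,True).reshape(-1,2)
    print(name,a.tolist(),tray(onplane(m,a,.030)).round(0)[:,:2].tolist())
E
python3 -c "
from h import *
corners('side',cv2.imread('pics/s2.png'))
m=robot.camera_model('side')
# rust upper far corner & lower edge by eye from crop
f=lambda u,v:((u-400)*150/400+240,v*110/400+160)
print(tray(onplane(m,[f(536,207)],.014)).round(0),tray(onplane(m,[f(543,181)],.030)).round(0))
now();jog(57,152,110,90)"
```

```text
side [[293, 210], [318, 191], [363, 204], [339, 224]] [[107.0, 117.0], [110.0, 31.0], [12.0, 31.0], [12.0, 116.0]]
[[112. 117.   8.]] [[107. 116.  24.]]
t 7.62 tray [160.9 164.5 101.8] yaw 0.1 F tray [ 0.23 -1.02 -0.36] op 0.497
goal (57, 152, 110, 90) xyz [-0.1299  0.0154 -0.0102] roll -0.7492 q [ 0.22  0.35 -0.29  1.64  0.11  1.16 -1.57]
```

Request:
jog_arm(
  targets=[
    {"x": -0.13, "y": 0.015, "z": 0, "roll": -0.75, "jaw": 0},
    {"x": -0.13, "y": 0.015, "z": 0, "roll": -0.75, "jaw": 0},
    {"x": -0.13, "y": 0.015, "z": 0, "roll": -0.75, "jaw": 0},
    {"x": -0.13, "y": 0.015, "z": 0, "roll": -0.75, "jaw": 0},
    {"x": -0.13, "y": 0.015, "z": 0, "roll": -0.75, "jaw": 0},
    {"x": -0.13, "y": 0.015, "z": 0, "roll": -0.75, "jaw": 0},
    {"x": -0.13, "y": 0.015, "z": 0, "roll": -0.75, "jaw": 0},
    {"x": -0.13, "y": 0.015, "z": 0, "roll": -0.75, "jaw": 0},
  ],
)

```text
clock: 8.62
tool_pos: [0.5167, -0.0569, 0.1153]
eef_rot: [-2.181, -2.26, 0.002]
wrist_force: [0.0, -0.5, 0.3]
opening: 0.501
grasp_force: 0.0
```

```bash
python3 -c "
from h import *
now();jog(57,150,-18,90)"
```

```text
t 8.62 tray [ 56.6 150.2 101.3] yaw 86.15 F tray [-0.03 -0.45  0.28] op 0.501
goal (57, 150, -18, 90) xyz [-0.0002  0.0008  0.1491] roll -0.0321 q [ 0.44  0.18 -0.45  1.88  0.09  1.11 -0.01]
```

Request:
jog_arm(
  targets=[
    {"x": 0, "y": 0, "z": 0.03, "roll": -0.032, "jaw": 0},
    {"x": 0, "y": 0, "z": 0.09, "roll": -0.032, "jaw": 0},
    {"x": 0, "y": 0, "z": 0.13, "roll": -0.032, "jaw": 0},
    {"x": 0, "y": 0, "z": 0.137, "roll": -0.032, "jaw": 0},
    {"x": 0, "y": 0, "z": 0.137, "roll": -0.032, "jaw": 0},
  ],
)

```text
clock: 9.25
tool_pos: [0.5174, -0.0559, 0.0067]
eef_rot: [-2.11, -2.327, 0.0]
wrist_force: [0.1, 0.2, 0.8]
opening: 0.501
grasp_force: 0.0
```

```bash
sed -i 's/(-50,0),(0,50)/(-50,50),/; s/abs(P\[:,0\]-s\[0\])<20/abs(P[:,0]-s[0])<45/' tip.py; sed -i 's/((-50,50),)/[(-50,50)]/' tip.py; python3 tip.py; python3 -c "
from h import *
jog(57,150,-18,90)"
```

```text
t 9.25 tray [ 57.4 151.1  -7.3] yaw 89.72 F tray [0.1  0.23 0.82] op 0.501
557 [[20.3, 145.8, 16.6], [78.4, 160.3, 44.9], [89.9, 165.5, 68.7]] lowest [ 5.4 15.2 15.5 15.6 15.8 15.8]
goal (57, 150, -18, 90) xyz [-0.0015 -0.0014  0.0142] roll -0.0022 q [ 0.41  0.31 -0.44  1.97  0.17  0.89 -0.02]
```

Request:
jog_arm(
  targets=[
    {"x": 0, "y": 0, "z": 0.008, "roll": 0, "jaw": 0},
    {"x": 0, "y": 0, "z": 0.014, "roll": 0, "jaw": 0},
    {"x": -0.01, "y": 0, "z": 0.014, "roll": 0, "jaw": 0},
    {"x": -0.019, "y": 0, "z": 0.014, "roll": 0, "jaw": 0},
    {"x": -0.027, "y": 0, "z": 0.014, "roll": 0, "jaw": 0},
    {"x": -0.035, "y": 0, "z": 0.014, "roll": 0, "jaw": 0},
    {"x": -0.043, "y": 0, "z": 0.014, "roll": 0, "jaw": 0},
    {"x": -0.05, "y": 0, "z": 0.014, "roll": 0, "jaw": 0},
  ],
)

```text
clock: 10.3
tool_pos: [0.5215, -0.0951, -0.0048]
eef_rot: [2.109, 2.329, 0.001]
wrist_force: [-0.3, 2.3, 0.6]
opening: 0.499
grasp_force: 1.5
```

```bash
python3 -c "
from h import *
now()"
```

```text
t 10.3 tray [ 57.5 111.7 -18.8] yaw 89.8 F tray [-0.04  2.31  0.64] op 0.499
```

Request:
jog_arm(
  targets=[
    {"x": -0.004, "y": 0, "z": 0, "roll": 0, "jaw": 0},
    {"x": -0.007, "y": 0, "z": 0, "roll": 0, "jaw": 0},
    {"x": -0.009, "y": 0, "z": 0, "roll": 0, "jaw": 0},
    {"x": -0.009, "y": 0, "z": 0, "roll": 0, "jaw": 0},
  ],
)

```text
clock: 10.8
tool_pos: [0.5221, -0.1017, -0.0048]
eef_rot: [-2.108, -2.329, -0.001]
wrist_force: [0.0, 4.3, 1.4]
opening: 0.506
grasp_force: 2.3
```

```bash
python3 -c "
from h import *
now()"
```

```text
t 10.8 tray [ 57.4 105.1 -18.8] yaw 89.81 F tray [0.48 4.28 1.45] op 0.506
```

Request:
jog_arm(
  targets=[
    {"x": -0.002, "y": 0, "z": 0, "roll": 0, "jaw": 0},
    {"x": -0.004, "y": 0, "z": 0, "roll": 0, "jaw": 0},
    {"x": -0.004, "y": 0, "z": 0, "roll": 0, "jaw": 0},
  ],
)

```text
clock: 11.18
tool_pos: [0.5224, -0.1053, -0.0048]
eef_rot: [2.109, 2.329, 0.0]
wrist_force: [-0.3, 4.1, 1.9]
opening: 0.494
grasp_force: 2.2
```

```bash
python3 -c "
from h import *
now()"
```

```text
t 11.18 tray [ 57.3 101.5 -18.8] yaw 89.79 F tray [0.13 4.08 1.9 ] op 0.494
```

Request:
jog_arm(
  targets=[
    {"x": -0.002, "y": 0, "z": 0, "roll": 0, "jaw": 0},
    {"x": -0.003, "y": 0, "z": 0, "roll": 0, "jaw": 0},
    {"x": -0.003, "y": 0, "z": 0, "roll": 0, "jaw": 0},
  ],
)

```text
clock: 11.55
tool_pos: [0.5226, -0.1072, -0.0048]
eef_rot: [-2.108, -2.329, -0.0]
wrist_force: [-0.2, 6.5, 2.3]
opening: 0.501
grasp_force: 3.1
```

```bash
python3 -c "
from h import *
now();s,d=robot.snapshot('side');cv2.imwrite('pics/s3.png',s);corners('side',s)
cv2.imwrite('pics/s3c.png',cv2.resize(s[150:270,235:405],(765,540),interpolation=cv2.INTER_CUBIC))"
```

```text
t 11.55 tray [ 57.3  99.6 -18.8] yaw 89.81 F tray [0.49 6.51 2.28] op 0.501Traceback (most recent call last):
  File "<string>", line 3, in <module>
    now();s,d=robot.snapshot('side');cv2.imwrite('pics/s3.png',s);corners('side',s)
                                                                  ~~~~~~~^^^^^^^^^^
  File "h.py", line 34, in corners
    c=max(c,key=lambda c:cv2.contourArea(c) if abs(tray(onplane(m,c.reshape(-1,2).mean(0,keepdims=True),.03))[0,:2]-[70,60]).max()<80 else 0)
ValueError: max() iterable argument is empty
```

Request:
jog_arm(
  targets=[
    {"x": -0.002, "y": 0, "z": 0, "roll": 0, "jaw": 0},
    {"x": -0.003, "y": 0, "z": 0, "roll": 0, "jaw": 0},
  ],
)

```text
clock: 11.85
tool_pos: [0.5225, -0.1073, -0.0048]
eef_rot: [-2.105, -2.328, -0.002]
wrist_force: [-3.7, 14.6, 5.7]
opening: 0.502
grasp_force: 7.5
```

```bash
python3 -c "
from h import *
now()"
```

```text
t 11.85 tray [ 57.2  99.5 -18.8] yaw 89.88 F tray [-2.14 14.9   5.71] op 0.502
```

Hard contact in y came at TCP 99.5, which is 90 mm plus about 9.5 mm for the finger. The x push stopped about 6 mm early, so I'll repeat it.

Request:
jog_arm(
  targets=[
    {"x": 0.02, "y": 0, "z": 0, "roll": 0, "jaw": 0},
    {"x": 0.05, "y": 0, "z": -0.03, "roll": 0, "jaw": 0},
    {"x": 0.05, "y": 0, "z": -0.1, "roll": 0, "jaw": 0},
    {"x": 0.05, "y": 0.05, "z": -0.13, "roll": 0.09, "jaw": 0},
    {"x": 0.05, "y": 0.1, "z": -0.14, "roll": 0.18, "jaw": 0},
    {"x": 0.04, "y": 0.154, "z": -0.14, "roll": 0.27, "jaw": 0},
    {"x": 0.0, "y": 0.154, "z": -0.14, "roll": 0.36, "jaw": 0},
    {"x": -0.06, "y": 0.154, "z": -0.14, "roll": 0.45, "jaw": 0},
  ],
)

```text
clock: 12.85
tool_pos: [0.6506, -0.1452, 0.1067]
eef_rot: [2.935, 1.119, -0.001]
wrist_force: [-0.1, -0.4, -0.1]
opening: 0.501
grasp_force: 0.0
```

Run:
```python
from h import *
now();jog(180,47,80,0)
s,d=robot.snapshot('side');t,_=robot.snapshot('top')
S=lambda p,a,b,c,d:cv2.resize(p[a:b,c:d],(400,400),interpolation=cv2.INTER_CUBIC)
cv2.imwrite('pics/m4.png',np.hstack([S(t,75,225,325,475),S(s,160,270,250,400)]))
```

```text
t 12.85 tray [180.7  48.7  92.7] yaw 35.87 F tray [-0.18 -0.4  -0.09] op 0.501
goal (180, 47, 80, 0) xyz [-0.002   0.0012  0.0159] roll 0.2989 q [ 0.35  0.45 -0.26  1.53  0.12  1.18 -0.78]
```

View pics/m4.png

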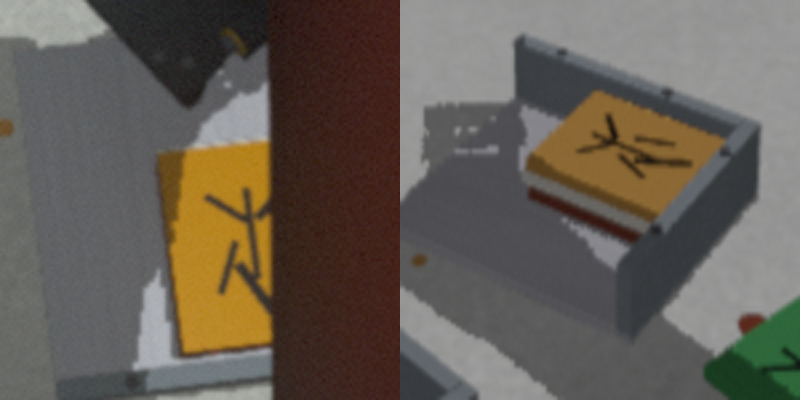

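The left view shows the ochre near the back fence, with its bottom-left corner at (183,355) and the fence at about (183,372). The right view shows rust, white and ochre with flush y faces at about (530–640, 160–240).

Request:
jog_arm(
  targets=[
    {"x": 0, "y": 0, "z": 0, "roll": 0.09, "jaw": 0},
    {"x": 0, "y": 0, "z": 0, "roll": 0.18, "jaw": 0},
    {"x": 0, "y": 0, "z": 0.01, "roll": 0.27, "jaw": 0},
    {"x": 0, "y": 0, "z": 0.04, "roll": 0.3, "jaw": 0},
    {"x": 0, "y": 0, "z": 0.1, "roll": 0.3, "jaw": 0},
    {"x": 0, "y": 0, "z": 0.128, "roll": 0.3, "jaw": 0},
    {"x": 0, "y": 0, "z": 0.138, "roll": 0.3, "jaw": 0},
    {"x": 0, "y": 0, "z": 0.138, "roll": 0.3, "jaw": 0},
  ],
)

```text
clock: 13.95
tool_pos: [0.6502, -0.146, -0.0031]
eef_rot: [3.137, 0.163, -0.0]
wrist_force: [-1.2, 0.0, 0.2]
opening: 0.505
grasp_force: 0.0
```

```bash
python3 -c "
from h import *
now();jog(126,47,-18,0)"
```

```text
t 13.95 tray [180.2  47.9 -17.1] yaw 0.06 F tray [-1.16  0.15  0.23] op 0.505
goal (126, 47, -18, 0) xyz [-0.0678  0.0011  0.0012] roll 0.0005 q [ 0.26  0.55 -0.15  1.62  0.09  0.98 -1.38]
```

Request:
jog_arm(
  targets=[
    {"x": -0.03, "y": 0, "z": 0.001, "roll": 0.0005, "jaw": 0},
    {"x": -0.05, "y": 0, "z": 0.001, "roll": 0.0005, "jaw": 0},
    {"x": -0.058, "y": 0, "z": 0.001, "roll": 0.0005, "jaw": 0},
    {"x": -0.064, "y": 0, "z": 0.001, "roll": 0.0005, "jaw": 0},
    {"x": -0.068, "y": 0, "z": 0.001, "roll": 0.0005, "jaw": 0},
    {"x": -0.07, "y": 0, "z": 0.001, "roll": 0.0005, "jaw": 0},
  ],
)

```text
clock: 14.7
tool_pos: [0.5956, -0.1514, -0.0034]
eef_rot: [3.137, 0.162, 0.003]
wrist_force: [3.7, 0.3, 1.9]
opening: 0.498
grasp_force: 1.8
```

```bash
python3 -c "
from h import *
now()"
```

```text
t 14.7 tray [125.4  48.1 -17.4] yaw 0.03 F tray [ 3.7  -0.05  1.87] op 0.498
```

Request:
jog_arm(
  targets=[
    {"x": -0.003, "y": 0, "z": 0, "roll": 0, "jaw": 0},
    {"x": -0.005, "y": 0, "z": 0, "roll": 0, "jaw": 0},
    {"x": -0.005, "y": 0, "z": 0, "roll": 0, "jaw": 0},
  ],
)

```text
clock: 15.08
tool_pos: [0.5926, -0.1516, -0.0034]
eef_rot: [3.137, 0.162, 0.006]
wrist_force: [8.8, 0.4, 1.0]
opening: 0.501
grasp_force: 4.5
```

```bash
python3 -c "
from h import *
now()"
```

```text
t 15.07 tray [122.4  48.2 -17.4] yaw 0.03 F tray [ 8.83 -0.55  0.96] op 0.501
```

Request:
jog_arm(
  targets=[
    {"x": -0.001, "y": 0, "z": 0, "roll": 0, "jaw": 0},
    {"x": -0.002, "y": 0, "z": 0, "roll": 0, "jaw": 0},
    {"x": -0.002, "y": 0, "z": 0, "roll": 0, "jaw": 0},
  ],
)

```text
clock: 15.45
tool_pos: [0.5927, -0.1516, -0.0028]
eef_rot: [3.137, 0.163, 0.011]
wrist_force: [14.0, 1.1, -1.8]
opening: 0.499
grasp_force: 6.9
```

```bash
python3 -c "
from h import *
now()"
```

```text
t 15.45 tray [122.4  48.2 -16.8] yaw 0.06 F tray [14.08 -0.31 -1.79] op 0.499
```

Request:
jog_arm(
  targets=[
    {"x": 0.02, "y": 0, "z": 0, "roll": 0, "jaw": 0},
    {"x": 0.06, "y": 0, "z": -0.01, "roll": 0, "jaw": 0},
    {"x": 0.08, "y": 0, "z": -0.08, "roll": 0, "jaw": 0},
    {"x": 0.12, "y": -0.08, "z": -0.14, "roll": 0, "jaw": 0},
    {"x": 0.12, "y": -0.16, "z": -0.14, "roll": 0, "jaw": 0},
    {"x": 0.06, "y": -0.24, "z": -0.16, "roll": 0, "jaw": 0},
    {"x": 0.0, "y": -0.3, "z": -0.2, "roll": 0, "jaw": 0},
    {"x": -0.05, "y": -0.34, "z": -0.24, "roll": 0, "jaw": 0},
  ],
)

```text
clock: 16.45
tool_pos: [0.5484, 0.092, 0.1672]
eef_rot: [3.137, 0.163, -0.006]
wrist_force: [0.8, 1.1, 1.3]
opening: 0.503
grasp_force: 0.0
```

Run:
```python
from h import *
now()
s,d=robot.snapshot('side');t,_=robot.snapshot('top')
cv2.imwrite('pics/t5.png',t);cv2.imwrite('pics/s5.png',s)
S=lambda p,a,b,c,d:cv2.resize(p[a:b,c:d],(400,400),interpolation=cv2.INTER_CUBIC)
cv2.imwrite('pics/m5.png',np.hstack([S(t,75,225,325,475),S(s,170,250,285,385)]))
```

```text
t 16.45 tray [103.4 295.1 153.2] yaw 0.08 F tray [0.91 0.97 1.35] op 0.503
```

View pics/m5.png

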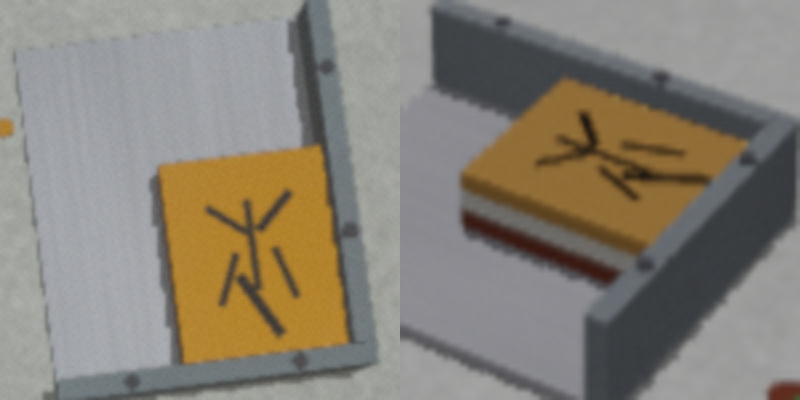

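The left view shows the ochre seated against both fences with no floor visible between, its corners at (160,165), (322,147), (350,345) and (183,363). The right view shows rust, white and ochre with faces vertically in line at the (465,180–235) corner. I'll check the edge angles in numbers.

Run:
```python
from h import *
m=robot.camera_model('top');t=cv2.imread('pics/t5.png')
h=cv2.cvtColor(t,cv2.COLOR_BGR2HSV);k=cv2.inRange(h,(12,110,60),(28,255,255));k[:100]=0;k[230:]=0;k[:,:360]=0;k[:,470:]=0
k=cv2.morphologyEx(k,cv2.MORPH_CLOSE,np.ones((9,9)))
c=max(cv2.findContours(k,0,1)[0],key=cv2.contourArea).reshape(-1,2)
P=tray(onplane(m,c,.030))[:,:2]
mid=(P.max(0)+P.min(0))/2
for n,sel,ax in(("x+",P[:,0]>mid[0]+48,0),("x-",P[:,0]<mid[0]-48,0),("y+",P[:,1]>mid[1]+38,1),("y-",P[:,1]<mid[1]-38,1)):
    Q=P[sel];Q=Q[abs(Q[:,1-ax]-mid[1-ax])<35];f=np.polyfit(Q[:,1-ax]-mid[1-ax],Q[:,ax],1);print(n,"pos",f[1].round(1),"deg",np.degrees(f[0]).round(2))
s=cv2.imread('pics/s5.png');ms=robot.camera_model('side')
f=lambda u,v:((u-400)*.25+285,v*.2+170)
for n,p,z in(("ochre",(463,180),.03),("white",(463,212),.022),("rust",(463,235),.006+.0)):print(n,tray(onplane(ms,[f(*p)],z)).round(1)[0])
```

```text
x+ pos 108.9 deg 0.0
x- pos 1.8 deg 0.02
y+ pos 89.3 deg -0.11
y- pos -0.2 deg 0.28
ochre [103.8  97.4  24. ]
white [ 98.7 105.2  16. ]
rust [105.5  96.1   0. ]
```

```bash
python3 -c "
from workcell import robot
print(robot.close_job())"
```

```text
the job is handed in; nothing more can be done
None
```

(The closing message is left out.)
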